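# Third hand at the tacking jig

### The arm

A 6-joint arm with a two-finger parallel gripper is mounted at the origin on the work surface. World frame = base frame: x ahead of the robot, y to its left, z up, the work surface at z = 0. Lengths are in mm, angles in rad, forces in N, time in s.
With the tool pointing down it reaches from about 275 to 1000 mm from the base axis. Payload 8.4 kg.
Tool frame: the origin (TCP) lies between the finger pads; the fingertips stand 11 mm ahead of it and the grasp point (between the pads) lies 8 mm behind it; z points along the fingers, y is the direction in which the jaws open and shut (so a half turn about z gives the same grasp; the last joint's range is limited). The gripper opens to 85 mm and grips with 20 to 120 N. Pads are 22 mm wide; open, the fingers measure 114 mm over their backs; the gripper's body (76 mm by 85 mm) begins 54 mm behind the grasp point. The pads swing forward as they close: fully open they stand 13 mm farther back than shut.
Start: joints at [-1.226, 0.353, 1.633, -0, 1.155, -0.002], TCP at [212.43, -587.794, 242.281] pointing down, gripper open.
Joint ranges: [-2.63, 2.63], [-0.92, 2.1], [0.06, 2.66], [-1.3, 4.44], [0, 2.69], [-3.02, 3.02]. Speed limits (rad/s): [2.22, 2.22, 2.79, 3.14, 3.14, 3.14].

### API

Orientations are given as [roll, pitch, yaw] about the fixed x, y, z axes, in that order (R = Rz(yaw) Ry(pitch) Rx(roll)).
In Python, from rig import r, eyes gives the robot as it stands. The module is installed in compiled form; this text tells all that it offers.
- The arm moves only by the tool servo_tool, never from a script. Its argument "rows" is a list of rows, each a list of 3 entries, a list of its own where there are three numbers: the shift along the world's x, y, z in cm, then the turn about the world's z in rad, then the finger opening in cm, from 0 to 8.54. A call has 1 to 5 rows; each row shifts and turns the commanded pose from where the row before left it; what a row does not reach is not made up. A row lasts 1/12 s, in which the tool goes at most 41.7 mm and 7.16 degrees, less where a joint would pass 70% of its speed; a pose out of reach is approached as far as the arm can. A call is refused whole if a number of a shift passes 4.17 or a number of a turn 0.125, either way. A call with a gripper value outside its range is refused whole. The fingers move at their own pace and stop on an object; "squeeze" is the grip in N (left out, the last holds). Time passes only in rows, so rows that do not move let the fingers close. It gives the time, the measured TCP pose, the force and the opening at its end, in the units of the state.
- r.sense(): the state, without advancing time (a new reading comes with each control period).
- eyes.grab_frame(name): name is "scene" or "top" or "wrist"; returns a dict with "frame" (400x640x3 uint8, red, green, blue), "depth" (400x640 float32, mm along the optical axis (not along the pixel's ray), 0 where there is no reading), "vertical_fov" (degrees; the focal length in pixels is half the picture's height over the tangent of half this angle, whatever the lens; pixels are square), "cx", "cy" (the principal point, pixels), "camera_from_world" (4x4, takes a point from world to camera coordinates); the wrist camera has in their place "hand_eye" (4x4, takes a point from camera to tool coordinates, whose origin is the TCP and whose axes are the flange's). Camera axes: x right, y down, z forward; pixel columns grow to the right and rows downward; lengths in mm; the calibration is good to about 2 mm. A picture is of the moment at which its call begins: read the wrist's pose just before it.
- r.sign_off(): hands the job in, once; it reports no verdict.
The state is a dict: "clock": time; "qpos": joint angles; "qvel": joint speeds; "joint_efforts": joint torques, N m; "eef_pos": TCP position; "tcp_rot": TCP orientation; "contact_force": force on the tool from outside, world axes, zero at the start; "wrist_torque": the same for the moment, N m; "opening": opening from 0.0 (shut) to 1.0 (fully open).
Only numpy, scipy, OpenCV 4.12 (cv2) and the standard library are available. Lean on these libraries where they do the work, as an engineer would, in place of code of your own. Each camera call takes 0.05 s, during which the arm holds its last target.

### The job

Be my third hand for a tack weld: lift the blue spatter cover of the jig by its red handle, lay it back gently onto its open stop without dropping it, and let go of it. Then take the square steel tube, lay it flat on the jig bed along the white centre line, and press its end squarely against the sprung foot plate until the red pointer stands within the green band, never driving the spring to its end. Finish while still holding the tube there with that steady push, and leave the other things on the bench alone.

Things in the scene. Friction and masses are not known exactly. Their poses are not given: they have to be found in the camera images.
- jig: Tacking jig bolted to the bench: dark steel bed, 15 mm thick, with a grey spring housing (top at 73 mm). Origin on the bench surface. x = pressing direction, along the white centre line to the foot plate; y across, z up. In this frame the bed spans x -100 to 130, y -65 to 65 mm, top z = 15; free bed x -100 to 30; housing x 58 to 110, y -50 to 50 mm.
- foot_face (a point): Centre of the face of the aluminium foot plate (80 mm wide, 54 mm high, 1 mm above the bed). Spring relaxed, it is at x 30, y 0, z 35 mm in the jig's frame, as high as the centre of a tube lying on the bed; it moves along jig x with the plate. The shut cover surrounds it, so open that first.
- foot (a joint): How far the foot plate is pushed back along jig +x, m: 0 relaxed, 0.020 end of travel. Spring 0.8 N per mm, no preload. A red pointer fin moves with it over a white scale on top of the housing; the green band there is 0.0065 to 0.0145 m (about 5 to 12 N), its middle 0.0105 m (8.4 N).
- cover (a joint): Opening angle of the blue sheet-metal cover, rad: 0 shut, 1.57 upright, 1.9 leaning back on its stop, where it stays by its own weight. Let go before upright it falls shut; the hinge has little friction. It weighs 0.3 kg.
- cover_hinge (a point): Middle of the cover's hinge axis, at x 115, y 0, z 92 mm in the jig's frame; the axis runs along jig y. The shut cover reaches 125 mm from here towards jig -x and is 124 mm wide, with 50 mm skirts hanging down at the front and along the front 50 mm of the sides.
- cover_handle (a point): Centre of the red round handle bar, 12 mm thick, 110 mm long along jig y, 60 mm before the cover's front edge on two rods at y +-50 mm, free below: pinch from above, fingers closing along jig x; it may turn between them. At cover angle a it is at x = 115 - 185 cos a, y = 0, z = 92 + 185 sin a (mm, jig frame).
- tube_center (a point): Centre of the loose steel square tube, 120 mm long and 40 x 40 mm, about 0.3 kg, lying on the bench. Its x axis runs along its length, z is up (centre 20 mm over what it lies on; 35 mm over the bench when on the jig bed). Both ends are alike. Grip it across its 40 mm width from above.
- pipe: Bystander: copper-coloured pipe stub standing upright, 48 mm diameter, 60 mm high; origin under its centre. It may change places with the tube. Leave it alone.
- square: Bystander: dark steel try square lying flat, blade 160 x 25 x 6 mm along its x axis from the origin -80 to +80 mm, stock 25 x 100 x 12 mm at its -x end. Leave it alone.
- hammer: Bystander: hammer lying on the bench beyond the jig. Leave it alone.
- can: Bystander: grey closed can, 66 mm diameter, 110 mm high; origin under its centre. Leave it alone.
Mind the look-alikes: they are no part of the job. Leave any black look-alike of the part that bears tube_center alone.

How it is judged (in metres and radians):
On the way:
1. the cover rests open on its stop and has been let go (value of joint cover above 1.82 rad and velocity of joint cover between -0.1 and 0.1 rad/s and contact force between the fingers and cover below 0.1 N), for 0.2 s.
At the end, for the whole second after the job is handed in: Cover open (over 1.82 rad); tube flat on the bed (height within 4 mm), within 10 mm of the centre line and 0.1 rad of its direction, at rest, held by the fingers, it alone pressing the foot plate 6 to 15 mm back (green band) with 4 to 13 N (value of joint cover above 1.82 rad and value of joint foot between 0.006 and 0.015 m and contact force between tube and foot between 4 and 13 N and contact force between the arm and foot below 0.1 N and contact force between the fingers and tube above 1 N and y of tube_center in the frame of jig between -0.01 and 0.01 m and z of tube_center in the frame of jig between 0.031 and 0.039 m and angle between the x axis of tube_center and the x axis of jig, either way round below 0.1 rad and linear speed of tube below 0.01 m/s); the arm keeps its last pose, push and grip.
It fails at once if the cover was dropped or thrown (faster than 2.5 rad/s) (velocity of joint cover above 2.5 rad/s or velocity of joint cover below -2.5 rad/s).
It fails at once if the foot plate's spring was driven to its end (value of joint foot above 0.0185 m).
It fails at once if a bystander was disturbed (distance of any of pipe, square, hammer, can from where it was at the start of the episode above 0.03 m).
It also fails if it takes over 64 s, if anything falls off the work surface, if the arm or the gripper's body presses on something with over 40 N, if the wrist force passes 120 N, or if a joint passes its speed limit or range.

## Working session

There is one attempt and no reset: what is moved stays moved. The work goes in short steps, Python scripts to look and compute and a tool call to move; the robot and the scene stay as the last step left them, time stands still between calls to the robot, and variables do not carry over. Pictures are saved under pics/ and viewed, and the job is handed in when it is done.

Besides the shell and the picture viewer there is one more tool, called as name(argument=value, ...), one argument or row to a line, values as JSON. servo_tool: Moves the arm, as the interface text tells. Its arguments: {"type":"object","properties":{"rows":{"type":"array"},"squeeze":{"type":"number"}},"required":["rows"]}

```bash
mkdir -p pics
cat > h.py <<'E'
from rig import r, eyes
import numpy as np, cv2
def grab(n):
    d=eyes.grab_frame(n); d['f']=200/np.tan(np.radians(d['vertical_fov'])/2); return d
def save(d,p): cv2.imwrite('pics/'+p,d['frame'][:,:,::-1])
E
python3 - <<'E'
from h import *
print(r.sense())
for n in ['scene','top','wrist']:
    d=grab(n); save(d,n+'0.png'); np.savez('/tmp/'+n+'0.npz',**d)
    print(n,d['f'],d['cx'],d['cy'],d.get('camera_from_world',d.get('hand_eye')))
E
```

```text
{'clock': 0.0, 'qpos': array([-1.22639824e+00,  3.53640449e-01,  1.63416251e+00,  3.76371412e-06,
        1.15515041e+00, -2.43426554e-03]), 'qvel': array([-0.00013667, -0.00012774,  0.00020526,  0.00027621, -0.00074097,
        0.00111143]), 'joint_efforts': array([ 3.51218223e-03, -6.05239320e+01, -3.42066193e+01,  1.99487604e-04,
        9.49419133e-03,  2.25404612e-06]), 'eef_pos': array([ 212.27570887, -587.35714303,  241.55431907]), 'tcp_rot': array([-3.14023195e+00, -6.75351585e-06,  3.46830826e-01]), 'contact_force': array([-0.78580067, -0.18593357, -0.80403306]), 'wrist_torque': array([-0.04125465, -0.00239725, -0.00293761]), 'opening': 0.9992887216474697}
scene 462.02567006341957 315.0664183799843 202.2552927284298 [[-6.41100772e-02  9.97768433e-01 -1.86561433e-02  3.38360840e+01]
 [ 7.87625353e-01  3.91101137e-02 -6.14911946e-01 -4.01907961e+02]
 [-6.12810085e-01 -5.41161038e-02 -7.88375067e-01  1.84606504e+03]
 [ 0.00000000e+00  0.00000000e+00  0.00000000e+00  1.00000000e+00]]
top 433.9997235124084 320.4948361061892 198.72154090032828 [[ 1.25225547e-02 -9.99909911e-01  4.83270177e-03 -3.40080650e+01]
 [-9.80555985e-01 -1.32264682e-02 -1.95793312e-01  5.71630893e+02]
 [ 1.95839593e-01 -2.28690218e-03 -9.80633277e-01  1.16555379e+03]
 [ 0.00000000e+00  0.00000000e+00  0.00000000e+00  1.00000000e+00]]
wrist 322.62627230657495 312.9218337206534 204.80440964500997 [[-5.58461354e-05 -9.64875094e-01 -2.62709060e-01  6.66703293e+01]
 [ 9.99999839e-01  9.43580530e-05 -5.59135120e-04 -7.74378937e-01]
 [ 5.64284266e-04 -2.62709049e-01  9.64874933e-01 -1.32295426e+02]
 [ 0.00000000e+00  0.00000000e+00  0.00000000e+00  1.00000000e+00]]
```

View pics/top0.png

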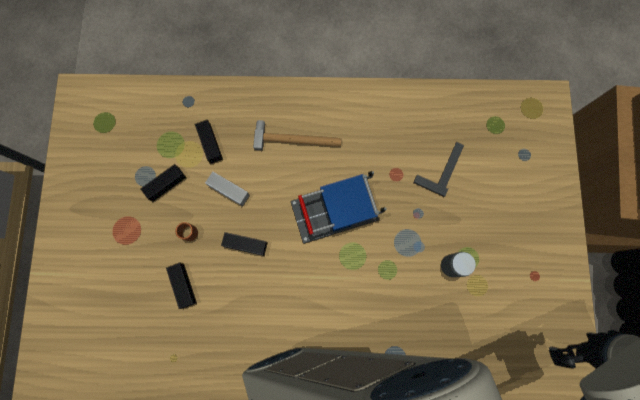

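View pics/scene0.png

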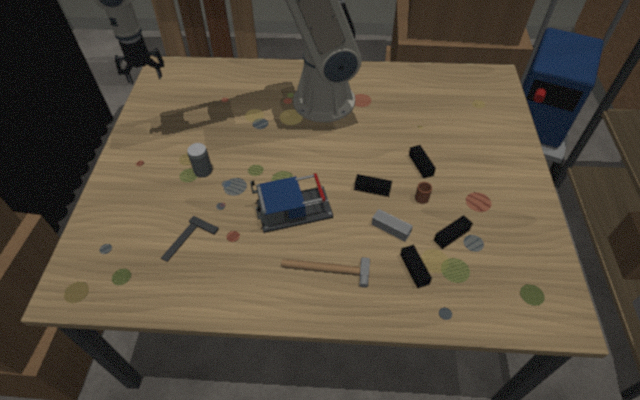

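The top view shows the grey tube at (228,189), with four black look-alikes around it. The jig has its blue cover at (350,203) and its red handle at (305,215). Next I'll measure these.

```bash
cat >> h.py <<'E'
def cast(d,uv,z,T=None):
    M=d['camera_from_world'] if T is None else np.linalg.inv(T)
    R,t=M[:3,:3],M[:3,3]; c=-R.T@t
    uv=np.atleast_2d(uv).astype(float)
    v=np.c_[(uv[:,0]-d['cx'])/d['f'],(uv[:,1]-d['cy'])/d['f'],np.ones(len(uv))]@R
    return c+v*((z-c[2])/v[:,2])[:,None]
def pts(d,mask,T=None):
    M=d['camera_from_world'] if T is None else np.linalg.inv(T)
    v,u=np.nonzero(mask&(d['depth']>0)); Z=d['depth'][v,u]
    P=np.c_[(u-d['cx'])/d['f']*Z,(v-d['cy'])/d['f']*Z,Z]
    return (P-M[:3,3])@M[:3,:3]
def wT(d,s):
    from scipy.spatial.transform import Rotation as Ro
    W=np.eye(4);W[:3,:3]=Ro.from_euler('xyz',s['tcp_rot']).as_matrix();W[:3,3]=s['eef_pos']
    return W@d['hand_eye']
def blob(m,n=1):
    k,l,st,c=cv2.connectedComponentsWithStats(m.astype(np.uint8)); i=np.argsort(-st[1:,4])[:n]+1
    return [l==j for j in i]
def hsv(d): return [x.astype(int) for x in cv2.split(cv2.cvtColor(d['frame'],cv2.COLOR_RGB2HSV))]
def rect(m): 
    c=max(cv2.findContours(m.astype(np.uint8),0,1)[0],key=cv2.contourArea); return cv2.minAreaRect(c),cv2.boxPoints(cv2.minAreaRect(c))
E
python3 - <<'E'
from h import *
np.set_printoptions(precision=1,suppress=True)
d={k:v for k,v in np.load('/tmp/top0.npz').items()}
H,S,V=hsv(d)
vv,uu=np.mgrid[:400,:640]
def rep(n,m,z):
    R,b=rect(m); w=cast(d,b,z); print(n,R,m.sum()); print(w, 'cen',w.mean(0)); print('edges',[np.linalg.norm(w[i]-w[i-1]) for i in range(4)],[np.arctan2(*(w[i]-w[i-1])[[1,0]]) for i in range(2)])
    p=pts(d,m); print('depth med',np.median(p,0),np.percentile(p[:,2],[5,50,95]))
jig=(uu>280)&(uu<400)&(vv>160)&(vv<250)
rep('red',blob(jig&((H<8)|(H>172))&(S>150)&(V>80))[0],98)
rep('blue',blob(jig&(H>100)&(H<125)&(S>130))[0],93)
t=(uu>195)&(uu<260)&(vv>160)&(vv<215)
rep('tube',blob(t&(S<60)&(V>90))[0],40)
E
```

```text
red ((305.30810546875, 214.2513427734375), (40.51033020019531, 4.1172027587890625), 72.89727020263672) 168
[[571.9  36.5  98. ]
 [575.4  25.9  98. ]
 [469.9  -8.2  98. ]
 [466.5   2.3  98. ]] cen [520.9  14.1  98. ]
edges [np.float64(110.74723692649515), np.float64(11.20184670804037), np.float64(110.8138252356344), np.float64(11.006839569505006)] [np.float64(0.3147104655927047), np.float64(-1.2518864140456851)]
depth med [521.3  14.7  96.9] [ 92.3  96.9 100.3]
blue ((347.6499938964844, 202.4499969482422), (46.169254302978516, 45.853023529052734), 71.56504821777344) 1980
[[ 595.2  -20.9   93. ]
 [ 638.  -140.6   93. ]
 [ 516.  -179.4   93. ]
 [ 475.   -61.8   93. ]] cen [ 556.1 -100.7   93. ]
edges [np.float64(126.97852648436205), np.float64(127.06883313420542), np.float64(127.94368696277785), np.float64(124.53893419441094)] [np.float64(0.32784576644503444), np.float64(-1.228005500828476)]
depth med [554.2 -99.   93.3] [88.4 93.3 97.1]
tube ((225.76470947265625, 187.55882263183594), (41.33116149902344, 15.263373374938965), 30.963754653930664) 615
[[615.5 308.1  40. ]
 [654.6 287.9  40. ]
 [593.2 182.8  40. ]
 [554.8 203.4  40. ]] cen [604.5 245.5  40. ]
edges [np.float64(121.02338003423158), np.float64(43.98871078055699), np.float64(121.78601174967889), np.float64(43.54439028411617)] [np.float64(1.0454763319842155), np.float64(-0.4754079064457868)]
depth med [605.1 245.   39.6] [29.7 39.6 43.4]
```

servo_tool(
  rows=[
    [[1.8, 3.5, 0], -0.03, 8.5],
    [[1.8, 3.5, 0], 0, 8.5],
    [[1.8, 3.5, 0], 0, 8.5],
    [[1.8, 3.5, 0], 0, 8.5],
    [[1.8, 3.5, 0], 0, 8.5],
  ],
)

```text
clock: 0.57
eef_pos: [302.7, -411.0, 242.0]
tcp_rot: [-3.141, 0.0, 0.316]
contact_force: [-0.1, -0.2, 0.4]
opening: 0.996
```

servo_tool(
  rows=[
    [[1.8, 3.5, 0], 0, 8.5],
    [[1.8, 3.5, 0], 0, 8.5],
    [[1.8, 3.5, 0], 0, 8.5],
    [[1.8, 3.5, 0], 0, 8.5],
    [[1.8, 3.5, 0], 0, 8.5],
  ],
)

```text
clock: 0.98
eef_pos: [392.8, -236.0, 242.3]
tcp_rot: [3.141, -0.0, 0.317]
contact_force: [0.1, -0.7, -0.5]
opening: 0.993
```

servo_tool(
  rows=[
    [[1.8, 3.5, 0], 0, 8.5],
    [[1.8, 3.5, 0], 0, 8.5],
    [[1.8, 3.5, 0], 0, 8.5],
    [[1.8, 3.5, 0], 0, 8.5],
    [[0.9, 1.5, 0], 0, 8.5],
  ],
)

```text
clock: 1.4
eef_pos: [474.7, -79.2, 242.4]
tcp_rot: [-3.141, -0.001, 0.318]
contact_force: [-0.5, -1.3, 0.4]
opening: 0.996
```

servo_tool(
  rows=[
    [[1.6, 3.1, 0], 0, 8.5],
    [[1.6, 3.1, 0], 0, 8.5],
    [[1.4, 3.1, 0], 0, 8.5],
    [[0, 0, 0], 0, 8.5],
  ],
)

```text
clock: 1.73
eef_pos: [521.6, 14.6, 242.3]
tcp_rot: [-3.14, -0.002, 0.319]
contact_force: [-0.2, -0.6, 1.1]
opening: 0.994
```

Run:
```python
from h import *
np.set_printoptions(precision=1,suppress=True)
s=r.sense(); d=grab('wrist'); save(d,'w1.png'); T=wT(d,s); print(s['eef_pos'],s['tcp_rot'])
H,S,V=hsv(d)
m=blob(((H<8)|(H>172))&(S>150)&(V>60))[0]
R,b=rect(m); w=cast(d,b,92,T); print(R,w,w.mean(0),[np.linalg.norm(w[i]-w[i-1]) for i in range(2)],[np.arctan2(*(w[i]-w[i-1])[[1,0]]) for i in range(2)])
p=pts(d,m,T); print(np.median(p,0),np.percentile(p[:,2],[5,50,95]))
```

```text
[521.6  14.6 242.3] [-3.1 -0.   0.3]
((314.5, 191.5), (121.0, 13.0), 90.0) [[572.5  37.1  92. ]
 [576.   26.5  92. ]
 [470.3  -9.2  92. ]
 [466.4   2.5  92. ]] [521.3  14.2  92. ] [np.float64(111.56756598424268), np.float64(11.114200871714607)] [np.float64(0.3153667701752428), np.float64(-1.251382664758248)]
[528.1  16.6  97.8] [95.2 97.8 99.3]
```

View pics/w1.png

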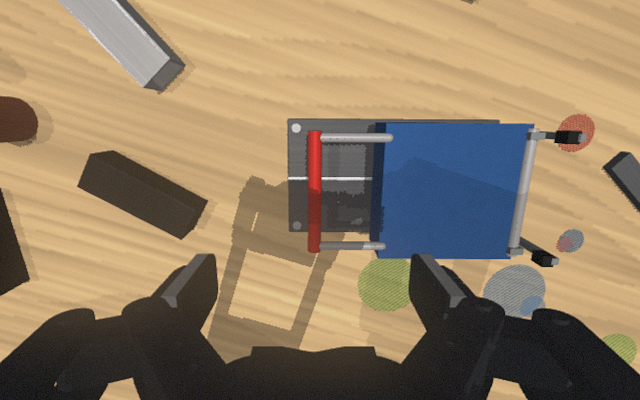

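servo_tool(
  rows=[
    [[0, 0, -4], -0.004, 8.5],
    [[0, 0, -4], 0, 8.5],
    [[0, 0, -4], 0, 8.5],
    [[0, 0, -2.5], 0, 8.5],
    [[0, 0, -1.3], 0, 8.5],
  ],
)

```text
clock: 2.2
eef_pos: [516.6, 9.3, 80.8]
tcp_rot: [-3.14, 0.005, 0.312]
contact_force: [0.1, 0.5, -0.1]
opening: 0.995
```

servo_tool(
  rows=[
    [[0, 0, 0], 0, 4],
    [[0, 0, 0], 0, 0.8],
    [[0, 0, 0], 0, 0.8],
    [[0, 0, 0], 0, 0.8],
    [[0, 0, 0], 0, 0.8],
  ],
  squeeze=30,
)

```text
clock: 2.62
eef_pos: [520.3, 10.1, 85.6]
tcp_rot: [3.141, -0.002, 0.313]
contact_force: [-0.7, -0.1, -0.5]
opening: 0.295
```

servo_tool(
  rows=[
    [[0, 0, 0], 0, 0.5],
    [[0, 0, 0], 0, 0.5],
    [[0, 0, 0], 0, 0.5],
    [[0, 0, 0], 0, 0.5],
    [[0, 0, 0], 0, 0.5],
  ],
)

```text
clock: 3.03
eef_pos: [519.3, 12.5, 85.5]
tcp_rot: [-3.138, -0.001, 0.311]
contact_force: [-5.2, 16.4, 8.9]
opening: 0.124
```

Run:
```python
import numpy as np
a=np.r_[0,.03,.08,.14,np.arange(.21,1.75,.07),1.74,1.79,1.83,1.86,1.88,1.9]
x=-18.5*np.cos(a);z=18.5*np.sin(a)
P=np.c_[x*.310,-x*.951,z]; P=np.round(P-P[0],2)
for i,q in enumerate(np.diff(P,axis=0)): print(i//5,round(a[i+1],2),q.round(2).tolist(), P[i+1])
```

```text
0 0.03 [0.0, -0.01, 0.55] [ 0.   -0.01  0.55]
0 0.08 [0.02, -0.05, 0.93] [ 0.02 -0.06  1.48]
0 0.14 [0.04, -0.11, 1.1] [ 0.06 -0.17  2.58]
0 0.21 [0.07, -0.22, 1.28] [ 0.13 -0.39  3.86]
0 0.28 [0.09, -0.3, 1.25] [ 0.22 -0.69  5.11]
1 0.35 [0.13, -0.38, 1.23] [ 0.35 -1.07  6.34]
1 0.42 [0.15, -0.46, 1.2] [ 0.5  -1.53  7.54]
1 0.49 [0.17, -0.54, 1.17] [ 0.67 -2.07  8.71]
1 0.56 [0.21, -0.62, 1.12] [ 0.88 -2.69  9.83]
1 0.63 [0.22, -0.69, 1.07] [ 1.1  -3.38 10.9 ]
2 0.7 [0.25, -0.76, 1.02] [ 1.35 -4.14 11.92]
2 0.77 [0.27, -0.82, 0.96] [ 1.62 -4.96 12.88]
2 0.84 [0.29, -0.89, 0.9] [ 1.91 -5.85 13.78]
2 0.91 [0.31, -0.95, 0.83] [ 2.22 -6.8  14.61]
2 0.98 [0.32, -0.99, 0.75] [ 2.54 -7.79 15.36]
3 1.05 [0.34, -1.05, 0.69] [ 2.88 -8.84 16.05]
3 1.12 [0.36, -1.09, 0.6] [ 3.24 -9.93 16.65]
3 1.19 [0.36, -1.12, 0.52] [  3.6  -11.05  17.17]
3 1.26 [0.38, -1.16, 0.44] [  3.98 -12.21  17.61]
3 1.33 [0.39, -1.19, 0.36] [  4.37 -13.4   17.97]
4 1.4 [0.39, -1.2, 0.26] [  4.76 -14.6   18.23]
4 1.47 [0.4, -1.22, 0.18] [  5.16 -15.82  18.41]
4 1.54 [0.4, -1.23, 0.08] [  5.56 -17.05  18.49]
4 1.61 [0.4, -1.23, 0.0] [  5.96 -18.28  18.49]
4 1.68 [0.4, -1.23, -0.1] [  6.36 -19.51  18.39]
5 1.74 [0.34, -1.05, -0.15] [  6.7  -20.56  18.24]
5 1.79 [0.28, -0.86, -0.18] [  6.98 -21.42  18.06]
5 1.83 [0.22, -0.68, -0.18] [  7.2  -22.1   17.88]
5 1.86 [0.17, -0.51, -0.15] [  7.37 -22.61  17.73]
5 1.88 [0.11, -0.34, -0.11] [  7.48 -22.95  17.62]
6 1.9 [0.11, -0.33, -0.11] [  7.59 -23.28  17.51]
```

servo_tool(
  rows=[
    [[-0.05, 0.15, 0.2], 0, 0.5],
    [[0, 0, 0.5], 0, 0.5],
    [[0.02, -0.05, 0.8], 0, 0.5],
    [[0.04, -0.12, 1.1], 0, 0.5],
    [[0.07, -0.22, 1.28], 0, 0.5],
  ],
  squeeze=40,
)

```text
clock: 3.45
eef_pos: [520.4, 9.1, 123.8]
tcp_rot: [-3.14, -0.001, 0.312]
contact_force: [1.6, 8.3, -2.2]
opening: 0.122
```

servo_tool(
  rows=[
    [[0.09, -0.3, 1.25], 0, 0.5],
    [[0.13, -0.38, 1.23], 0, 0.5],
    [[0.15, -0.46, 1.2], 0, 0.5],
    [[0.17, -0.54, 1.17], 0, 0.5],
    [[0.21, -0.62, 1.12], 0, 0.5],
  ],
)

```text
clock: 3.87
eef_pos: [527.5, -12.9, 184.4]
tcp_rot: [-3.137, -0.002, 0.312]
contact_force: [-2.9, 13.9, 5.3]
opening: 0.119
```

servo_tool(
  rows=[
    [[0.22, -0.69, 1.07], 0, 0.5],
    [[0.25, -0.76, 1.02], 0, 0.5],
    [[0.27, -0.82, 0.96], 0, 0.5],
    [[0.29, -0.89, 0.9], 0, 0.5],
    [[0.31, -0.95, 0.83], 0, 0.5],
  ],
)

```text
clock: 4.28
eef_pos: [540.6, -52.8, 233.6]
tcp_rot: [-3.135, -0.002, 0.312]
contact_force: [-6.3, 16.1, 18.6]
opening: 0.124
```

servo_tool(
  rows=[
    [[0.29, -0.91, 0.82], 0, 0.5],
    [[0.33, -1.0, 0.74], 0, 0.5],
    [[0.36, -1.09, 0.6], 0, 0.5],
    [[0.36, -1.12, 0.52], 0, 0.5],
    [[0.38, -1.16, 0.44], 0, 0.5],
  ],
)

```text
clock: 4.7
eef_pos: [558.8, -108.5, 264.6]
tcp_rot: [-3.141, -0.003, 0.313]
contact_force: [-2.7, 5.9, 11.1]
opening: 0.122
```

servo_tool(
  rows=[
    [[0.39, -1.19, 0.39], 0, 0.5],
    [[0.39, -1.2, 0.29], 0, 0.5],
    [[0.4, -1.22, 0.2], 0, 0.5],
    [[0.4, -1.23, 0.08], 0, 0.5],
    [[0.4, -1.23, 0.0], 0, 0.5],
  ],
)

```text
clock: 5.12
eef_pos: [578.9, -170.7, 272.5]
tcp_rot: [3.141, -0.002, 0.313]
contact_force: [2.3, 2.1, 3.9]
opening: 0.123
```

servo_tool(
  rows=[
    [[0.4, -1.23, -0.1], 0, 0.5],
    [[0.34, -1.05, -0.15], 0, 0.5],
    [[0.28, -0.86, -0.18], 0, 0.5],
    [[0.19, -0.6, -0.16], 0, 0.5],
    [[0.12, -0.4, -0.12], 0, 0.5],
  ],
)

```text
clock: 5.53
eef_pos: [592.1, -212.0, 264.0]
tcp_rot: [3.141, -0.001, 0.312]
contact_force: [6.8, 3.3, -0.3]
opening: 0.122
```

servo_tool(
  rows=[
    [[0.08, -0.25, -0.09], 0, 0.5],
    [[0.06, -0.2, -0.07], 0, 0.5],
    [[0.06, -0.2, -0.07], 0, 0.5],
    [[0.0, 0.0, 0], 0, 0.5],
  ],
)

```text
clock: 5.87
eef_pos: [594.2, -218.0, 262.0]
tcp_rot: [3.141, -0.001, 0.313]
contact_force: [4.8, 1.7, 3.8]
opening: 0.119
```

servo_tool(
  rows=[
    [[0.06, -0.2, -0.07], 0, 0.5],
    [[0.05, -0.15, -0.05], 0, 0.5],
    [[0, 0, 0], 0, 0.5],
  ],
)

```text
clock: 6.12
eef_pos: [594.8, -220.1, 261.2]
tcp_rot: [-3.139, -0.001, 0.313]
contact_force: [1.8, 7.4, 8.2]
opening: 0.126
```

Run:
```python
from h import *
d=grab('scene'); save(d,'s2.png'); cv2.imwrite('pics/s2c.png',cv2.resize(d['frame'][120:300,200:420,::-1],None,fx=3,fy=3))
print(r.sense()['contact_force'])
```

```text
[2.50206408 7.3694026  8.39678402]
```

View pics/s2c.png

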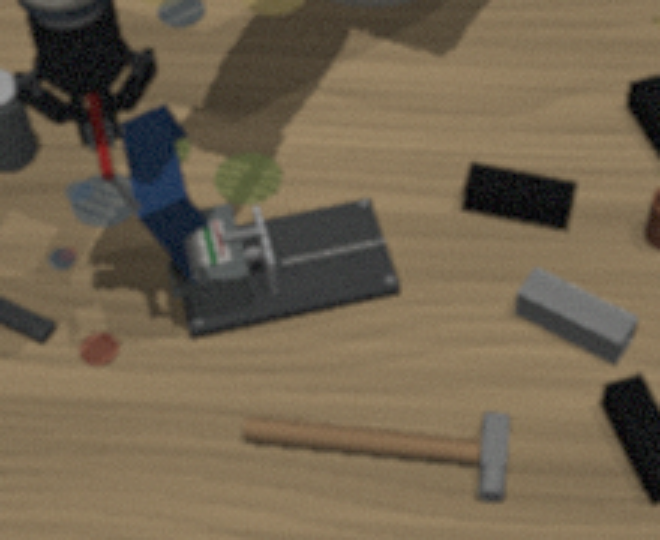

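The cover leans past upright. The pointer and green scale are visible, and the force shows the cover has reached its stop. I'll let go now.

servo_tool(
  rows=[
    [[0, 0, 0], 0, 1.6],
    [[0, 0, 0], 0, 3.5],
    [[0, 0, 0], 0, 5],
    [[0, 0, 0], 0, 5],
    [[0, 0, 0], 0, 5],
  ],
)

```text
clock: 6.58
eef_pos: [594.1, -221.4, 260.3]
tcp_rot: [-3.141, 0.001, 0.313]
contact_force: [0.2, 0.1, -0.2]
opening: 0.587
```

servo_tool(
  rows=[
    [[0, 0, 1], 0, 5],
    [[0, 0, 3], 0, 5],
    [[0, 0, 3], 0, 5],
    [[0, 0, 3], 0, 5],
  ],
)

```text
clock: 6.92
eef_pos: [594.2, -221.2, 362.5]
tcp_rot: [-3.141, 0.001, 0.313]
contact_force: [0.7, 0.0, 0.1]
opening: 0.588
```

Run:
```python
from h import *
np.set_printoptions(precision=1,suppress=True)
d=grab('scene'); cv2.imwrite('pics/s3c.png',cv2.resize(d['frame'][120:300,200:420,::-1],None,fx=3,fy=3))
H,S,V=hsv(d); vv,uu=np.mgrid[:400,:640]
m=blob(((H<8)|(H>172))&(S>150)&(V>60)&(uu>200)&(uu<340)&(vv>100)&(vv<250))[0]
p=pts(d,m); print(m.sum(),np.median(p,0),np.percentile(p[:,2],[5,95]))
e=np.median(p,0)-[521.3,14.2,0]; print('jig x',e[0]*.31-e[1]*.951-70)
```

```text
82 [ 607.6 -215.5  274.2] [270.8 276.6]
jig x 175.21701226526238
```

View pics/s3c.png

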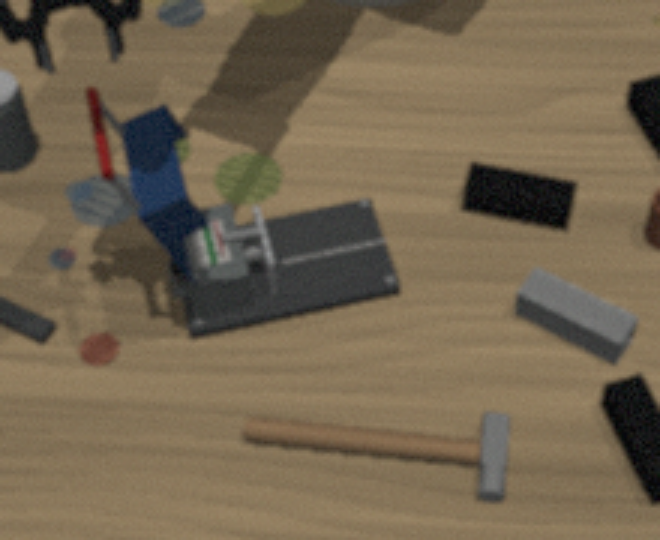

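servo_tool(
  rows=[
    [[0.1, 3.9, 0], 0.12, 8.5],
    [[0.1, 3.9, 0], 0.12, 8.5],
    [[0.1, 3.9, 0], 0.12, 8.5],
    [[0.1, 3.9, 0], 0.12, 8.5],
    [[0.1, 3.9, 0], 0.12, 8.5],
  ],
)

```text
clock: 7.38
eef_pos: [599.3, -24.7, 361.6]
tcp_rot: [3.141, -0.0, 0.918]
contact_force: [1.1, -0.4, -0.0]
opening: 0.996
```

servo_tool(
  rows=[
    [[0.1, 3.9, 0], 0.12, 8.5],
    [[0.1, 3.9, 0], 0.01, 8.5],
    [[0.1, 3.9, 0], 0, 8.5],
    [[0.1, 3.9, 0], 0, 8.5],
    [[0.1, 3.9, 0], 0, 8.5],
  ],
)

```text
clock: 7.8
eef_pos: [604.3, 170.6, 361.6]
tcp_rot: [3.141, -0.0, 1.043]
contact_force: [1.5, -0.4, -0.3]
opening: 0.995
```

servo_tool(
  rows=[
    [[0, 3.5, -2], 0, 8.5],
    [[0, 2.2, -3.5], 0, 8.5],
    [[0, 0, -4], 0, 8.5],
    [[0, 0, -2], 0, 8.5],
    [[0, 0, 0], 0, 8.5],
  ],
)

```text
clock: 8.22
eef_pos: [601.7, 225.4, 240.8]
tcp_rot: [-3.136, 0.007, 1.044]
contact_force: [-0.0, -0.1, -0.4]
opening: 0.993
```

Run:
```python
from h import *
np.set_printoptions(precision=3,suppress=True)
s=r.sense(); d=grab('wrist'); save(d,'w4.png'); T=wT(d,s); print(s['eef_pos'],s['tcp_rot'])
H,S,V=hsv(d); np.savez('/tmp/w4.npz',T=T,**d)
p=pts(d,np.ones((400,640),bool),T)
full=np.zeros((400,640)); v,u=np.nonzero(d['depth']>0); full[v,u]=p[:,2]
m=blob((np.abs(full-40)<5)&(S<60)&(V>90))[0]
R,b=rect(m); w=cast(d,b,40,T); print(R,w,w.mean(0),[np.linalg.norm(w[i]-w[i-1]) for i in range(2)],[np.arctan2(*(w[i]-w[i-1])[[1,0]]) for i in range(2)])
```

```text
[601.724 225.406 240.763] [-3.136  0.007  1.044]
((307.5, 160.0), (116.0, 39.0), 90.0) [[619.428 307.779  40.   ]
 [652.567 288.491  40.   ]
 [593.582 184.309  40.   ]
 [557.037 205.48   40.   ]] [605.653 246.515  40.   ] [np.float64(119.8237768375858), np.float64(38.34370256628474)] [np.float64(1.0231394447573898), np.float64(-0.527103422576753)]
```

View pics/w4.png

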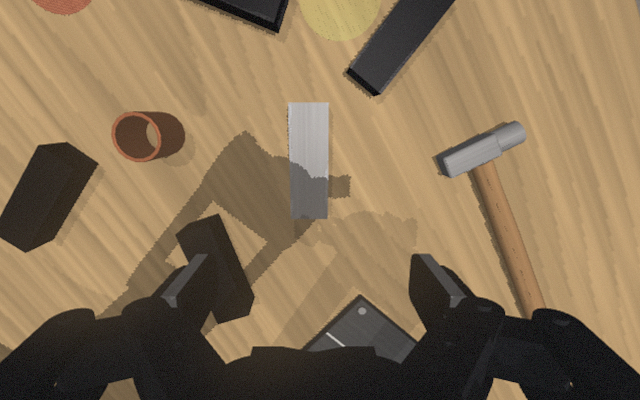

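servo_tool(
  rows=[
    [[0.4, 2.1, -3], 0, 8.5],
    [[0, 0, -4], 0, 8.5],
    [[0, 0, -4], 0, 8.5],
    [[0, 0, -4], 0, 8.5],
    [[0, 0, -2.5], 0, 8.5],
  ],
)

```text
clock: 8.68
eef_pos: [609.0, 246.5, 69.9]
tcp_rot: [3.141, -0.0, 1.042]
contact_force: [-0.9, 0.0, 0.0]
opening: 0.997
```

servo_tool(
  rows=[
    [[0, 0, 0], 0, 8.5],
    [[0, 0, 0], 0, 8.5],
  ],
)

```text
clock: 8.85
eef_pos: [609.6, 246.8, 72.1]
tcp_rot: [3.141, -0.0, 1.042]
contact_force: [0.9, 0.2, 0.5]
opening: 0.992
```

servo_tool(
  rows=[
    [[-0.4, 0, -2], 0, 8.5],
    [[0, 0, -2], 0, 8.5],
    [[0, 0, -1], 0, 8.5],
    [[0, 0, -0.5], 0, 8.5],
    [[0, 0, 0], 0, 8.5],
  ],
)

```text
clock: 9.27
eef_pos: [605.5, 247.1, 17.0]
tcp_rot: [3.141, -0.001, 1.043]
contact_force: [0.5, 0.2, -0.8]
opening: 0.996
```

servo_tool(
  rows=[
    [[0, 0, 0], 0, 5],
    [[0, 0, 0], 0, 3.5],
    [[0, 0, 0], 0, 3.5],
    [[0, 0, 0], 0, 3.5],
    [[0, 0, 0], 0, 3.5],
  ],
  squeeze=60,
)

```text
clock: 9.68
eef_pos: [605.6, 247.1, 17.0]
tcp_rot: [3.14, -0.002, 1.043]
contact_force: [1.1, -1.1, 6.2]
opening: 0.457
```

servo_tool(
  rows=[
    [[0, 0, 0], 0, 3.5],
    [[0, 0, 0], 0, 3.5],
    [[0, 0, 0], 0, 3.5],
  ],
)

```text
clock: 9.93
eef_pos: [605.6, 247.1, 17.0]
tcp_rot: [3.14, -0.002, 1.043]
contact_force: [0.3, -0.5, 5.9]
opening: 0.46
```

servo_tool(
  rows=[
    [[0, 0, 1], 0, 3.5],
    [[0, 0, 2.5], 0, 3.5],
    [[0, 0, 3], 0, 3.5],
    [[-0.3, -1, 2], 0, 3.5],
    [[-0.6, -2, 0.8], 0.12, 3.5],
  ],
)

```text
clock: 10.35
eef_pos: [597.5, 218.8, 112.6]
tcp_rot: [3.138, -0.004, 1.162]
contact_force: [1.2, -0.4, -3.6]
opening: 0.462
```

servo_tool(
  rows=[
    [[-1, -3.2, 0], 0.12, 3.5],
    [[-1, -3.2, 0], 0.12, 3.5],
    [[-1, -3.2, 0], 0.12, 3.5],
    [[-1, -3.2, 0], 0.12, 3.5],
    [[-1, -3.2, 0], 0.12, 3.5],
  ],
)

```text
clock: 10.77
eef_pos: [544.3, 55.5, 109.1]
tcp_rot: [-3.141, -0.0, 1.769]
contact_force: [0.5, -0.3, -3.2]
opening: 0.46
```

servo_tool(
  rows=[
    [[-0.9, -3, 0], 0.12, 3.5],
    [[-0.8, -2.5, 0], 0.003, 3.5],
    [[-0.6, -1.5, 0], 0, 3.5],
    [[-0.4, -0.8, 0], 0, 3.5],
    [[0, 0, 0], 0, 3.5],
  ],
)

```text
clock: 11.18
eef_pos: [517.4, -22.4, 108.9]
tcp_rot: [-3.141, -0.0, 1.884]
contact_force: [-0.6, -0.2, -3.3]
opening: 0.461
```

Run:
```python
from h import *
s=r.sense(); print(s['eef_pos'],s['tcp_rot'],s['contact_force'],s['qpos'])
d=grab('wrist'); save(d,'w5.png'); np.savez('/tmp/w5.npz',T=wT(d,s),**d)
d=grab('top'); cv2.imwrite('pics/t5.png',cv2.resize(d['frame'][120:280,200:420,::-1],None,fx=3,fy=3))
```

```text
[517.39690714 -22.3631962  108.93485492] [-3.14052930e+00 -2.68114358e-04  1.88385139e+00] [-0.56723487 -0.15768766 -3.29799568] [-4.60135017e-02  3.63463045e-01  1.97179619e+00 -1.69755112e-04
  8.07423179e-01 -3.58951277e-01]
```

View pics/w5.png

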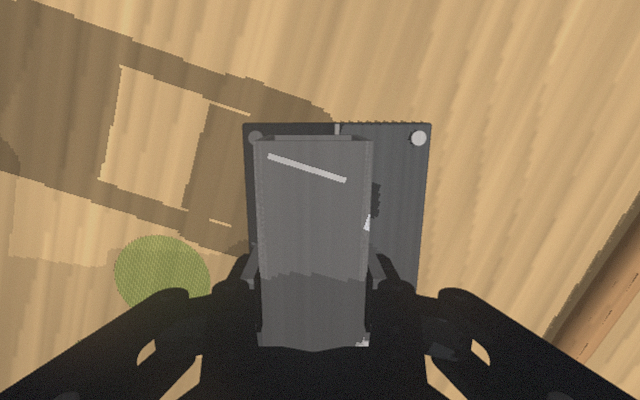

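View pics/t5.png

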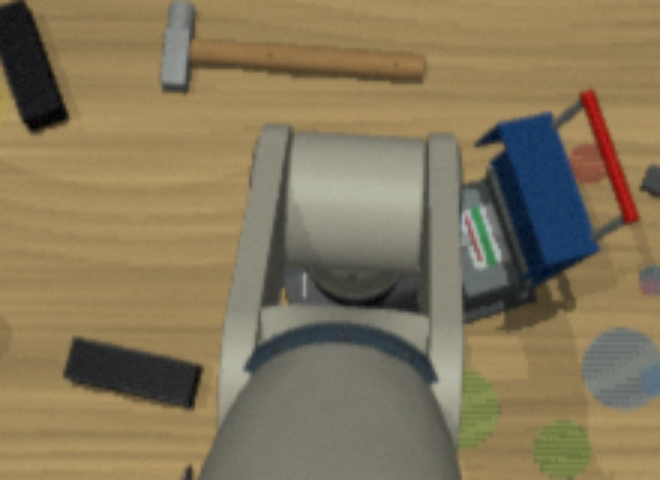

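Run:
```python
from h import *
np.set_printoptions(precision=1,suppress=True)
d=dict(np.load('/tmp/w5.npz')); T=d['T']
w=cast(d,[[338,128],[243,124],[432,123],[254,143],[372,143]],15,T); w[3:]=cast(d,[[254,143],[372,143]],130,T)
e=w-[543,-52.4,0]; print(w); print(np.c_[e[:,0]*.31-e[:,1]*.951, e[:,0]*.951+e[:,1]*.31])
```

```text
[[515.3  40.1  15. ]
 [452.9  22.7  15. ]
 [575.   62.9  15. ]
 [480.5  27.4 130. ]
 [518.7  39.7 130. ]]
[[-96.6   2.3]
 [-99.3 -62.4]
 [-99.7  66.2]
 [-95.3 -34.7]
 [-95.2   5.4]]
```

servo_tool(
  rows=[
    [[0.6, 0.7, -1], 0, 3.5],
    [[0.6, 0.7, -2], 0, 3.5],
    [[0, 0, -2], 0, 3.5],
    [[0, 0, -1], 0, 3.5],
    [[0, 0, 0], 0, 3.5],
  ],
)

```text
clock: 11.7
eef_pos: [529.1, -5.9, 46.1]
tcp_rot: [-3.137, -0.002, 1.887]
contact_force: [-0.7, 0.3, -4.2]
opening: 0.457
```

Run:
```python
from h import *
s=r.sense(); print(s['eef_pos'],s['tcp_rot'],s['contact_force'])
e=s['eef_pos']-[543,-52.4,0]; print(e[0]*.31-e[1]*.951, e[0]*.951+e[1]*.31)
d=grab('wrist'); save(d,'w6.png')
d=grab('scene'); cv2.imwrite('pics/s6.png',cv2.resize(d['frame'][140:280,220:400,::-1],None,fx=4,fy=4))
```

```text
[529.09971652  -5.88142425  46.09694787] [-3.13738148e+00 -1.58839907e-03  1.88730237e+00] [-0.72226972  0.26425569 -4.16539799]
-48.54825342213214 1.2015888927995846
```

View pics/w6.png

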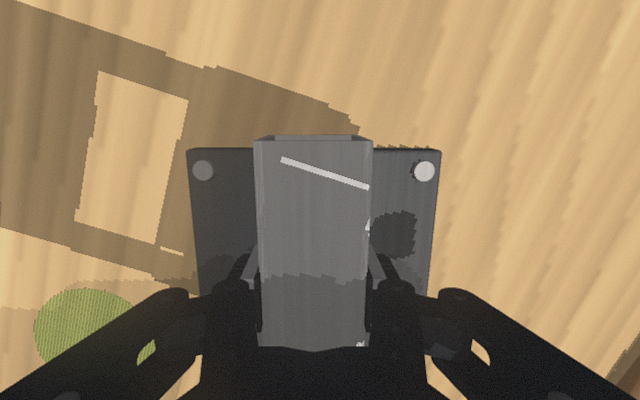

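View pics/s6.png

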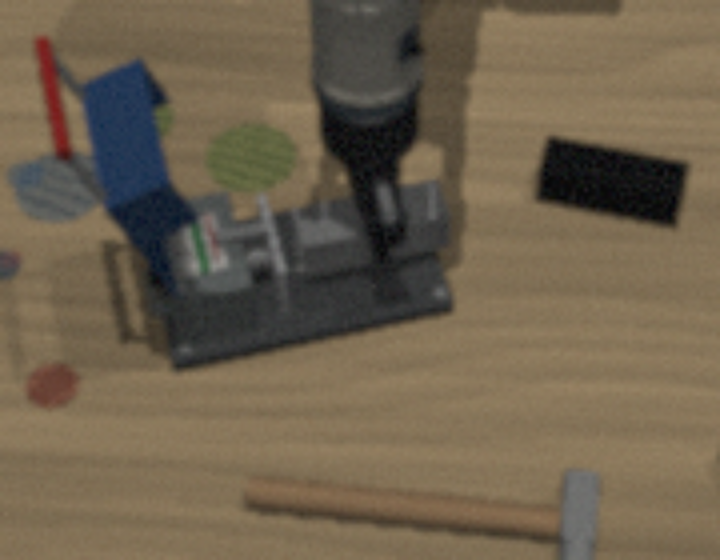

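The tube is centred: the bolts at x 203 and 424 average 313.5, and the tube's axis is at about 313. The front end is clear of the foot plate, so I'll lower it.

servo_tool(
  rows=[
    [[0, 0, -0.6], 0, 3.5],
    [[0, 0, -0.4], 0, 3.5],
    [[0, 0, 0], 0, 3.5],
    [[0, 0, 0], 0, 3.5],
  ],
)

```text
clock: 12.13
eef_pos: [530.6, -7.3, 39.0]
tcp_rot: [3.141, 0.0, 1.886]
contact_force: [0.7, -0.2, -3.5]
opening: 0.457
```

servo_tool(
  rows=[
    [[0, 0, -0.4], 0, 3.5],
    [[0, 0, -0.2], 0, 3.5],
    [[0, 0, 0], 0, 3.5],
    [[0, 0, 0], 0, 3.5],
  ],
)

```text
clock: 12.47
eef_pos: [530.4, -7.2, 32.7]
tcp_rot: [-3.141, -0.0, 1.886]
contact_force: [0.8, -0.2, -3.2]
opening: 0.46
```

servo_tool(
  rows=[
    [[0, 0, -0.08], 0, 3.5],
    [[0, 0, 0], 0, 3.5],
    [[0, 0, 0], 0, 3.5],
  ],
)

```text
clock: 12.72
eef_pos: [530.6, -7.2, 32.1]
tcp_rot: [3.141, 0.0, 1.886]
contact_force: [0.1, -0.1, -2.5]
opening: 0.455
```

servo_tool(
  rows=[
    [[0, 0, -0.05], 0, 3.5],
    [[0, 0, 0], 0, 3.5],
    [[0, 0, 0], 0, 3.5],
  ],
)

```text
clock: 12.97
eef_pos: [530.7, -7.2, 32.0]
tcp_rot: [3.141, 0.0, 1.886]
contact_force: [-3.3, -0.8, 6.5]
opening: 0.461
```

servo_tool(
  rows=[
    [[0.09, -0.29, 0.03], 0, 3.5],
    [[0.12, -0.38, 0], 0, 3.5],
    [[0.12, -0.38, 0], 0, 3.5],
    [[0.06, -0.19, 0], 0, 3.5],
    [[0, 0, 0], 0, 3.5],
  ],
)

```text
clock: 13.38
eef_pos: [534.9, -20.1, 32.0]
tcp_rot: [3.141, 0.0, 1.885]
contact_force: [-0.4, 0.9, 5.1]
opening: 0.461
```

servo_tool(
  rows=[
    [[0.03, -0.1, 0], 0, 3.5],
    [[0.03, -0.1, 0], 0, 3.5],
    [[0.03, -0.1, 0], 0, 3.5],
    [[0.03, -0.1, 0], 0, 3.5],
    [[0, 0, 0], 0, 3.5],
  ],
)

```text
clock: 13.8
eef_pos: [535.9, -23.4, 32.0]
tcp_rot: [3.141, -0.0, 1.885]
contact_force: [-1.9, 5.4, 6.1]
opening: 0.458
```

servo_tool(
  rows=[
    [[0.03, -0.1, 0.01], 0, 3.5],
    [[0.03, -0.1, 0], 0, 3.5],
    [[0.03, -0.1, 0], 0, 3.5],
    [[0.03, -0.1, 0], 0, 3.5],
    [[0, 0, 0], 0, 3.5],
  ],
)

```text
clock: 14.22
eef_pos: [537.0, -27.1, 32.0]
tcp_rot: [3.141, -0.001, 1.885]
contact_force: [-1.4, 6.7, 4.8]
opening: 0.462
```

Run:
```python
from h import *
d=grab('scene'); cv2.imwrite('pics/s7.png',cv2.resize(d['frame'][170:240,245:345,::-1],None,fx=8,fy=8,interpolation=cv2.INTER_CUBIC))
s=r.sense(); e=s['eef_pos']-[543,-52.4,0]; print(e[0]*.31-e[1]*.951, e[0]*.951+e[1]*.31); f=s['contact_force']; print(f,f[0]*.31-f[1]*.951,s['wrist_torque'])
d=grab('top'); cv2.imwrite('pics/t7.png',cv2.resize(d['frame'][150:250,310:410,::-1],None,fx=6,fy=6,interpolation=cv2.INTER_CUBIC))
```

```text
-25.928912102331367 2.191379365028385
[-0.52939728  8.01436008  4.9651358 ] -7.785769588078548 [1.21553243 0.13591704 0.0027006 ]
```

View pics/s7.png

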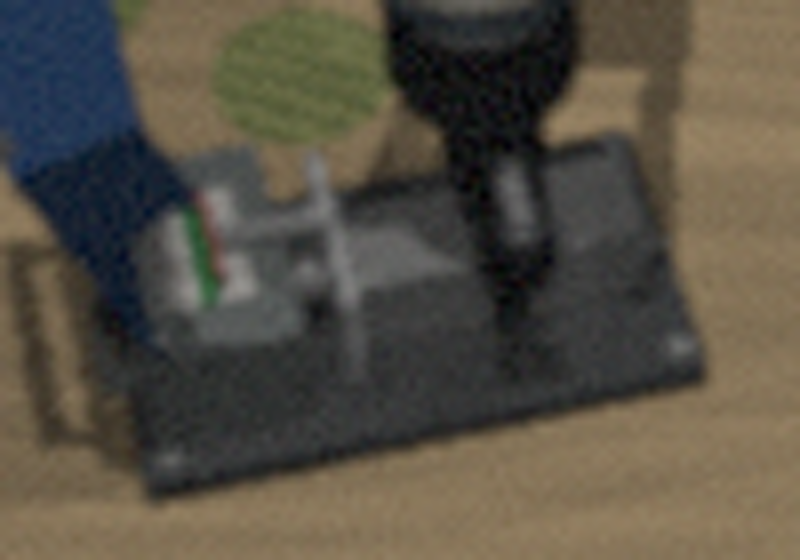

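View pics/t7.png

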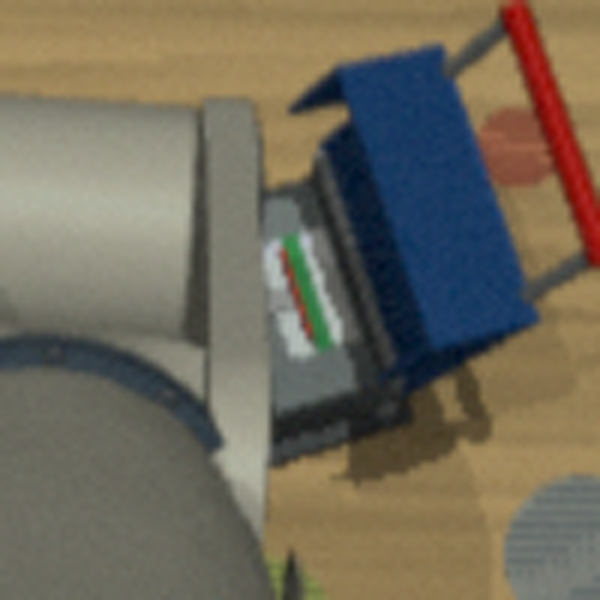

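servo_tool(
  rows=[
    [[0.03, -0.1, 0], 0, 3.5],
    [[0.03, -0.1, 0], 0, 3.5],
    [[0.03, -0.1, 0], 0, 3.5],
    [[0.03, -0.1, 0], 0, 3.5],
    [[0, 0, 0], 0, 3.5],
  ],
)

```text
clock: 14.73
eef_pos: [538.1, -30.6, 32.0]
tcp_rot: [3.141, -0.001, 1.885]
contact_force: [-1.2, 10.9, 5.3]
opening: 0.457
```

servo_tool(
  rows=[
    [[0.03, -0.1, 0], 0, 3.5],
    [[0, 0, 0], 0, 3.5],
    [[0, 0, 0], 0, 3.5],
  ],
)

```text
clock: 14.98
eef_pos: [538.4, -31.5, 32.0]
tcp_rot: [3.141, -0.001, 1.885]
contact_force: [-1.0, 11.8, 5.3]
opening: 0.458
```

```bash
cat > look.py <<'E'
import sys
from h import *
n=sys.argv[1]
for i in range(2):
    s=r.sense(); e=s['eef_pos']-[543,-52.4,0]; f=s['contact_force']; print('jigxy',e[0]*.31-e[1]*.951, e[0]*.951+e[1]*.31,'z',s['eef_pos'][2],f,'push',f[0]*.31-f[1]*.951)
    d=grab('scene'); t=grab('top')
a=cv2.resize(d['frame'][180:220,255:305,::-1],None,fx=8,fy=8,interpolation=cv2.INTER_CUBIC)
b=cv2.resize(t['frame'][180:220,345:385,::-1],None,fx=8,fy=8,interpolation=cv2.INTER_CUBIC)
cv2.imwrite('pics/%s.png'%n,np.hstack([a,b]))
E
python3 look.py p8
```

```text
jigxy -21.345154840014757 2.130458798495269 z 31.995349888161424 [-0.98384153 11.81439895  5.31239273] push -11.54048427058201
jigxy -21.3156930878706 2.1309597629300603 z 32.0067161481211 [-0.42259836 11.69575799  5.27488769] push -11.253671335468612
```

View pics/p8.png

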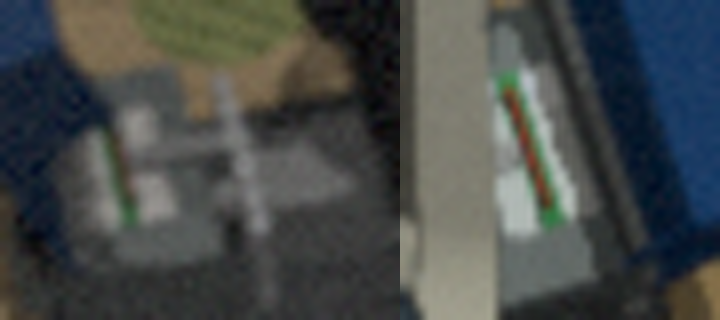

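```bash
python3 - <<'E'
from h import *
t=grab('top'); H,S,V=hsv(t); vv,uu=np.mgrid[:400,:640]
J=(uu>350)&(uu<378)&(vv>182)&(vv<214)
red=J&((H<12)|(H>170))&(S>90); gr=J&(H>40)&(H<85)&(S>90)
def prof(m):
    v,u=np.nonzero(m); w=cast(t,np.c_[u,v],75)-[543,-52.4,0]; x=w[:,0]*.31-w[:,1]*.951; y=w[:,0]*.951+w[:,1]*.31; return x,y
for n,m in(('red',red),('green',gr)):
    x,y=prof(m); print(n,m.sum(),x.mean(),np.percentile(x,[5,95]),y.min(),y.max())
print(-t['camera_from_world'][:3,:3].T@t['camera_from_world'][:3,3])
E
python3 - <<'E'
E
```

```text
red 7 89.83487071417588 [89.41615235 90.37118982] -13.55338311674214 15.796814890551996
green 8 90.44487259374147 [88.00720195 92.70259045] -25.876133884973445 27.446712028456442
[ 332.68038065  -23.7788359  1255.06669307]
```

The pointer stands at the middle of the green band: red is at jig x 89.8 and the green centre is at 90.4, so the plate is about 10 mm back. The tube lies flat, 2 mm or less off the line, and at rest. I'll hand in.

servo_tool(
  rows=[
    [[0, 0, 0], 0, 3.5],
    [[0, 0, 0], 0, 3.5],
    [[0, 0, 0], 0, 3.5],
    [[0, 0, 0], 0, 3.5],
    [[0, 0, 0], 0, 3.5],
  ],
)

```text
clock: 15.65
eef_pos: [538.5, -31.5, 32.0]
tcp_rot: [3.141, -0.001, 1.885]
contact_force: [-0.5, 11.6, 4.7]
opening: 0.46
```

```bash
python3 look.py p9
python3 - <<'E'
from h import *
print(r.sign_off())
E
```

```text
jigxy -21.290373941273874 2.156450400636767 z 32.02975484781078 [-0.52878905 11.5997484   4.73308816] push -11.195285330076521
jigxy -21.30754994996823 2.131942710189077 z 31.999191569892407 [-1.86932745 12.80446416  4.48427103] push -12.756536922471941
the job is handed in; nothing more can be done
None
```

I opened the cover, laid it on its stop and let it go. I then gripped the steel tube, laid it on the bed along the white line and pressed its end against the foot plate. The job was handed in at about 16 s with the gripper still holding the tube in place.

**Cover:** after release, the handle measured jig x 175 mm, which matches the cover resting at 1.9 rad. In the later pictures it was still open.

**Tube:** it is about 2 mm or less off the centre line, within about 0.01 rad of its direction, flat on the bed and at rest.

**Foot plate:** in the top view the red pointer stands at the middle of the green band, so the plate is about 10 mm back. The arm pose gives about 8.7 mm. Both are inside the band.

**Push:** the wrist force along the line read 11 to 13 N. That is more than the 7 to 8 N the spring should give at this travel. I put the difference down to tube friction on the bed, since the tube is also pressed down with a few newtons, but I didn't measure that separately.

I did not touch any of the bystanders or the black look-alikes, but I did not measure their positions again at the end.

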